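# Hold the wheel-head collar on the spindle flat

## Robot

A 6-joint arm with a two-finger parallel gripper is mounted at the origin on the work surface. World frame = base frame: x ahead of the robot, y to its left, z up, the work surface at z = 0. Lengths are in m, angles in rad, forces in N, time in s.
With the tool pointing down it reaches from about 0.35 to 0.725 m from the base axis. Payload 4.3 kg.
Tool frame: the origin (TCP) lies at the very end of the fingers, on their centre line; the grasp point (between the pads) lies 19 mm behind it; z points along the fingers, y is the direction in which the jaws open and shut (so a half turn about z gives the same grasp; the last joint's range is limited). The gripper opens to 85 mm and grips with 20 to 120 N. Pads are 22 mm wide; open, the fingers measure 114 mm over their backs; the gripper's body (76 mm by 85 mm) begins 54 mm behind the grasp point. The pads swing forward as they close: fully open they stand 13 mm farther back than shut.
Start: joints at [-1.252, 0.377, 0.081, 1.274, 0, 1.46], TCP at [0.239, -0.523, 0.231] pointing down, gripper open.
Joint ranges: [-2.72, 2.72], [-0.84, 1.66], [-1.02, 1.22], [-1.77, 2.12], [-1.37, 1.28], [-3.14, 3.14]. Speed limits (rad/s): [2.57, 2.57, 3.14, 3.14, 3.14, 3.14].

## Interface

Orientations are given as a rotation vector (axis times angle).
In Python, from plant import state, read_camera, camera_model, sign_off gives the robot as it stands. The module is installed in compiled form; this text tells all that it offers.
- The arm moves only by the tool apply_moves, never from a script. Its argument "increments" is one flat list of numbers, 5 for each row, row after row: the shift along the world's x, y, z in mm, then the turn about the world's z in rad, then the opening, from 0 (shut) to 1 (fully open). A call has 1 to 10 rows; each row is the pose to reach, as a shift and turn from the pose measured when the call began; what a row does not reach only later rows make up. A row lasts 1/12 s, in which the tool goes at most 41.7 mm and 7.16 degrees, less where a joint would pass 70% of its speed; a pose out of reach is approached as far as the arm can. A call with a gripper value outside its range is refused whole. The fingers move at their own pace and stop on an object; "squeeze" is the grip in N (left out, the last holds). Time passes only in rows, so rows that repeat a pose let the fingers close. It gives the time, the measured TCP pose, the force and the opening at its end, in the units of the state.
- state(): the state, without advancing time (a new reading comes with each control period).
- read_camera(name): name is "scene" or "top" or "wrist"; returns the picture (384x512x3 uint8, red, green, blue); there is no depth.
- camera_model(name): a dict with "vertical_fov" (degrees; the focal length in pixels is half the picture's height over the tangent of half this angle, whatever the lens; pixels are square), "cx", "cy" (the principal point, pixels), "R" (3x3) and "t" (3): a world point X has camera coordinates R X + t; the wrist camera has in their place "mount" (4x4, takes a point from camera to tool coordinates, whose origin is the TCP and whose axes are the flange's). Camera axes: x right, y down, z forward; pixel columns grow to the right and rows downward; lengths in m; the calibration is good to about 2 mm. The wrist camera is an equidistant fisheye: a pixel r from the principal point sees the ray r / f radians off the axis. A picture is of the moment at which its call begins: read the wrist's pose just before it. camera_model takes no time and is no camera call.
- sign_off(): hands the job in, once; it reports no verdict.
The state is a dict: "time": time; "joint_pos": joint angles; "joint_vel": joint speeds; "effort": joint torques, N m; "position": TCP position; "eef_rot": TCP orientation; "contact_force": force on the tool from outside, world axes, zero at the start; "ft_torque": the same for the moment, N m; "gripper_width": opening from 0.0 (shut) to 1.0 (fully open).
Only numpy, scipy, OpenCV 4.12 (cv2) and the standard library are available. Lean on these libraries where they do the work, as an engineer would, in place of code of your own. Each camera call takes 0.05 s, during which the arm holds its last target.

## Task

The small pottery wheel's head is off and its collar has to go back on. Pinch the spindle with one finger on its flat, turn it so that the flat faces squarely out through the gap in the guard ring; then slip the collar with the set screw (not the plain thin ring) over the spindle with its screw squarely on the flat. Finish while still holding it upright in the gripper, its top flush with the spindle's end and not lowered any farther, so that the screw can be tightened through the gap; leave the other things where they lie.

Things in the scene. Friction and masses are not known exactly. Their poses are not given: they have to be found in the camera images.
- drive_unit: Grey drive unit of a small tabletop pottery wheel, fixed: housing 200 x 200 mm, top 45 mm above the table; on it a guard ring (outer radius 77 mm, top 65 mm above the table) round the upright spindle. Origin at table height on the spindle's axis, z up. The ring has one gap, 40 mm wide, towards the unit's own +x (roughly away from the robot).
- spindle (a joint): Turn of the spindle about its upright axis, rad: 0 when the flat faces the middle of the guard's gap, positive anticlockwise seen from above. At the start it is 0.5 to 1.5. The spindle turns freely with slight friction (0.06 N m) and stays where it is left.
- spindle_top (a point): Middle of the spindle's end face, 130 mm above the table; z up, x towards the flat (turns with it). Steel shaft, 28 mm in diameter, end chamfered 2 mm. Its upper 45 mm are D-shaped with one flat 9 mm from the axis: 23 mm thick across the flat, 28 mm elsewhere; a gripper pinching it there centres 2.5 mm from the axis, away from the flat. Fully round lower down.
- flat (a point): Middle of the flat on the spindle, 21 mm wide and 42 mm high, 23.5 mm below the end face (106.5 mm above the table); its x axis points straight out of the flat.
- collar_center (a point): Centre (half-way up) of the loose dark steel collar: ring 45 mm in diameter, 30 mm high, bore 32 mm, about 0.22 kg, standing on the table, bore upright (z up). Two parallel gripping faces, 26 mm long, 49 mm apart, at its own +y and -y; set screw at +x. On the spindle, if let go, it would drop 27 mm until the screw's point meets the lower end of the flat.
- screw_head (a point): Outer end of the collar's set screw, 35 mm from the collar's axis, half-way up; head 13 mm in diameter, sticking out 13 mm at the collar's +x side. The screw's point, 6 mm thick, stands into the bore to 10.5 mm from the axis, so the collar goes over the spindle only with the screw over the flat (within about 0.3 rad).
- spacer: Bystander: plain thin steel ring, 52 mm in diameter, bore 32 mm, 12 mm high, no screw; origin under its centre. It and the collar may swap places.
- bowl: Bystander: plastic bowl, 124 mm across, 55 mm high; origin under its centre.
- rib: Bystander: flat wooden shaping rib, 116 x 32 x 8 mm; origin near its middle on the underside.
- hex_key: Bystander: L-shaped hex key, 110 x 36 x 6 mm, long arm along its x axis; origin under the middle of the long arm.
There are look-alikes about, which are no part of the job. Of the things that look like the part that bears collar_center, the middle-sized one is meant.

How it is judged:
On the way:
1. the fingers grip the spindle with one of them on its flat, and the flat faces the gap (value of joint spindle between -0.2 and 0.2 rad and contact force between the fingers and spindle_c2 above 2 N), for 0.2 s.
At the end, for the whole second after the job is handed in: Gripper still holds the collar (over 3 N) at rest on the spindle: axes within 4 mm, upright within 0.12 rad, top flush within 5 mm, screw over the flat (8 mm sideways at 35 mm radius); flat within 0.22 rad of the gap; bystanders within 30 mm of their places (value of joint spindle between -0.22 and 0.22 rad and z of collar_center in the frame of spindle_top between -0.02 and -0.01 m and horizontal distance between collar_center and spindle_top below 0.004 m and angle between collar_center's own z axis and vertical below 0.12 rad and y of screw_head in the frame of spindle_top between -0.008 and 0.008 m and x of screw_head in the frame of spindle_top above 0.02 m and contact force between the fingers and collar above 3 N and linear speed of collar below 0.02 m/s and distance of each of spacer, bowl, rib, hex_key from where it was at the start of the episode below 0.03 m); the arm keeps its last pose, push and grip.
It fails at once if the spacer ring, bowl, rib or hex key is pushed away from its place (distance of any of spacer, bowl, rib, hex_key from where it was at the start of the episode above 0.03 m).
It also fails if it takes over 58 s, if anything falls off the work surface, if the arm or the gripper's body presses on something with over 40 N, if the wrist force passes 120 N, or if a joint passes its speed limit or range.

## Working session

There is one attempt and no reset: what is moved stays moved. The work goes in short steps, Python scripts to look and compute and a tool call to move; the robot and the scene stay as the last step left them, time stands still between calls to the robot, and variables do not carry over. Pictures are saved under pics/ and viewed, and the job is handed in when it is done.

Besides the shell and the picture viewer there is one more tool, called after ">>>" as a command line: name --argument value ..., lists and objects as JSON in quotes. apply_moves: Moves the arm, as the interface text tells. Its arguments: {"type":"object","properties":{"increments":{"type":"array","items":{"type":"number"}},"squeeze":{"type":"number"}},"required":["increments"]}

```bash
mkdir -p pics
cat > h.py <<'E'
import numpy as np, cv2
from plant import state, read_camera, camera_model, sign_off
from scipy.spatial.transform import Rotation as Ro
def snap(name, fn):
    s=state(); im=read_camera(name); cv2.imwrite('pics/'+fn, im[:,:,::-1]); return s,im
def foc(m): return 192/np.tan(np.radians(m['vertical_fov'])/2)
def ray(name,u,v,s=None):
    m=camera_model(name); f=foc(m); x=(u-m['cx']); y=(v-m['cy'])
    if name=='wrist':
        r=np.hypot(x,y); th=r/f; d=np.array([np.sin(th)*x/max(r,1e-9),np.sin(th)*y/max(r,1e-9),np.cos(th)])
        M=np.array(m['mount']); R=Ro.from_rotvec(s['eef_rot']).as_matrix()
        return np.array(s['position'])+R@M[:3,3], R@M[:3,:3]@d
    R=np.array(m['R']);t=np.array(m['t']); d=R.T@np.array([x/f,y/f,1]); return -R.T@t, d
def onz(name,u,v,z,s=None):
    o,d=ray(name,u,v,s); return o+d*(z-o[2])/d[2]
def proj(name,X,s=None):
    m=camera_model(name); f=foc(m); X=np.array(X,float)
    if name=='wrist':
        M=np.array(m['mount']); R=Ro.from_rotvec(s['eef_rot']).as_matrix()
        p=M[:3,:3].T@(R.T@(X-np.array(s['position']))-M[:3,3])
        r=np.hypot(p[0],p[1]); th=np.arctan2(r,p[2]); return m['cx']+f*th*p[0]/r, m['cy']+f*th*p[1]/r
    p=np.array(m['R'])@X+np.array(m['t']); return m['cx']+f*p[0]/p[2], m['cy']+f*p[1]/p[2]
E
python3 - <<'E'
from h import *
for n in ['scene','top','wrist']:
    s,im=snap(n,n+'0.png'); print(n,camera_model(n))
print(state())
E
```

```text
scene {'vertical_fov': 44.99018998699593, 'cx': 252.08851985555637, 'cy': 188.59994521945586, 'R': array([[-0.21262426,  0.97708377,  0.00991155],
       [ 0.59261441,  0.13701125, -0.79374812],
       [-0.7769164 , -0.16289638, -0.60816583]]), 't': array([ 0.20871234, -0.28071036,  1.47047028])}
top {'vertical_fov': 50.362085493898604, 'cx': 252.48998978813722, 'cy': 201.02437264066825, 'R': array([[-0.00893112, -0.99993065, -0.00767602],
       [-0.99172836,  0.00984028, -0.12797665],
       [ 0.12804331,  0.00646955, -0.99174748]]), 't': array([-0.09126793,  0.62408715,  1.05553083])}
wrist {'vertical_fov': 65.70646984690485, 'cx': 253.74579280255546, 'cy': 193.94384763385656, 'mount': array([[-3.51887327e-04, -9.57137253e-01, -2.89634519e-01,
         7.39279384e-02],
       [ 9.99999816e-01, -4.79863715e-04,  3.70840385e-04,
        -4.06722717e-04],
       [-4.93930244e-04, -2.89634335e-01,  9.57137246e-01,
        -1.43149252e-01],
       [ 0.00000000e+00,  0.00000000e+00,  0.00000000e+00,
         1.00000000e+00]])}
{'time': 0.15, 'joint_pos': array([-1.25230224e+00,  3.77915655e-01,  7.99739664e-02,  1.27435665e+00,
        3.01543054e-05,  1.46052266e+00]), 'joint_vel': array([ 0.00037179, -0.00144825,  0.00278039, -0.00010337,  0.00035606,
       -0.00095107]), 'effort': array([ 9.42824736e-04, -4.64036036e+01,  2.70170349e+01,  1.39127867e-02,
       -6.47115530e-05,  8.40278545e-06]), 'position': array([ 0.23893884, -0.52249624,  0.23057979]), 'eef_rot': array([-3.06821150e+00, -6.68041025e-01,  1.97984878e-04]), 'contact_force': array([-0.81366756,  0.29225393, -0.08696293]), 'ft_torque': array([-0.0090355 ,  0.04784462, -0.01627317]), 'gripper_width': 0.9999509223253579}
```

View pics/scene0.png

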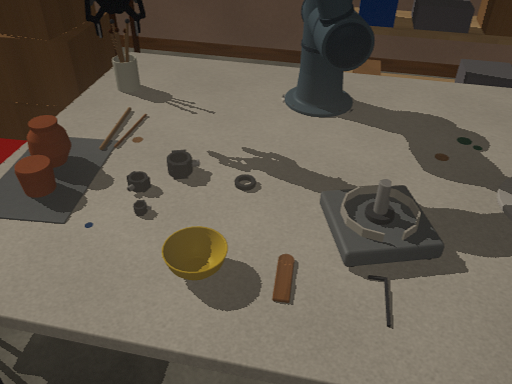

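View pics/top0.png

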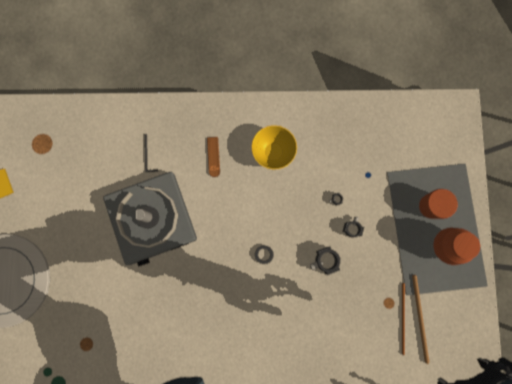

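View pics/wrist0.png

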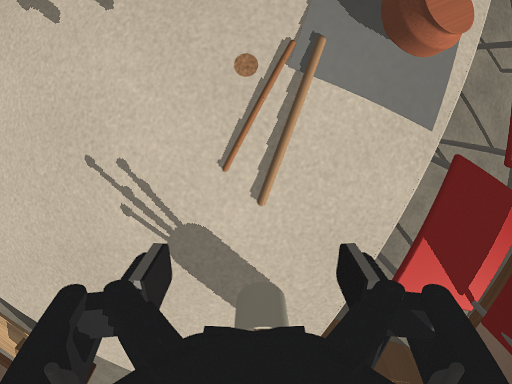

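The top view shows three collars, large at (328,260), middle at (353,228) and small at (337,198). The spacer is at (264,254) and the drive unit at about (147,215). I'll enlarge both areas.

Run:
```python
from h import *
im=cv2.imread('pics/top0.png')
a=cv2.resize(im[180:280,300:400],None,fx=4,fy=4,interpolation=2); b=cv2.resize(im[165:265,97:197],None,fx=4,fy=4,interpolation=2)
cv2.imwrite('pics/c1.png',np.hstack([a,b]))
for u,v,z in [(328,260,.03),(353,228,.03),(337,198,.02),(264,254,.01)]: print(onz('top',u,v,z))
for u,v in [(328,260),(353,228)]: print(np.linalg.norm(onz('top',u,v,.03)-onz('top',u+1,v,.03)))
im=cv2.imread('pics/scene0.png')
a=cv2.resize(im[140:230,110:210],None,fx=4,fy=4,interpolation=2); b=cv2.resize(im[165:265,325:425],None,fx=4,fy=4,interpolation=2)[:360]
cv2.imwrite('pics/c2.png',np.hstack([a,b]))
print(onz('top',140,213,.13),onz('top',147,215,.065), onz('scene',384,184,.13))
```

```text
[ 0.46472287 -0.29598965  0.03      ]
[ 0.54894458 -0.3656125   0.03      ]
[ 0.63178234 -0.3277198   0.02      ]
[ 0.48200508 -0.12684549  0.01      ]
0.0026492057751237833
0.0026731830115218815
[0.58464251 0.17870659 0.13      ] [0.58584917 0.17870065 0.065     ] [0.59182479 0.17674856 0.13      ]
```

View pics/c1.png

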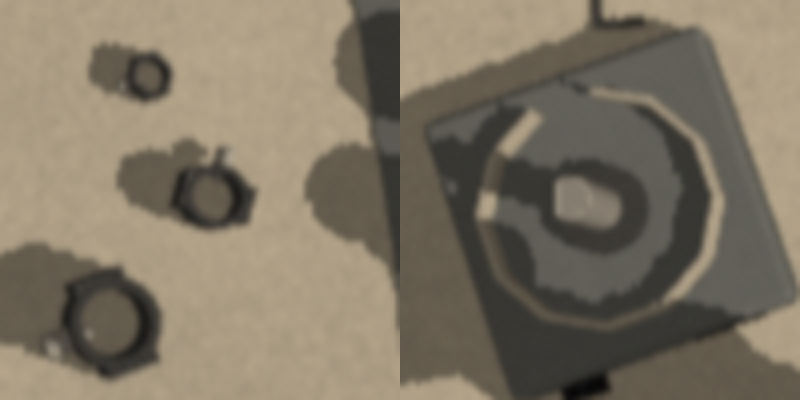

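View pics/c2.png

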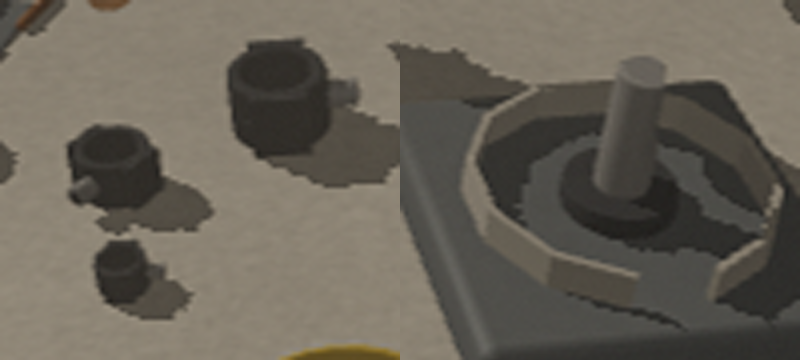

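>>> apply_moves --increments '[35,18,0,0.125,1,70,36,0,0.25,1,105,54,0,0.375,1,140,72,0,0.5,1,175,90,0,0.625,1,210,108,0,0.75,1,245,126,0,0.875,1,280,144,0,1.0,1,306,157,0,1.12,1,306,157,0,1.24,1]'

```text
time: 0.98
position: [0.5495, -0.3616, 0.2293]
eef_rot: [-2.094, -2.339, -0.002]
contact_force: [-1.3, -0.4, -0.5]
gripper_width: 1.002
```

>>> apply_moves --increments '[0,0,0,0.125,1,0,0,0,0.25,1,0,0,0,0.375,1,0,0,0,0.5,1,0,0,0,0.625,1,0,0,0,0.75,1,0,0,0,0.875,1,0,0,0,1.0,1,0,0,0,1.12,1,0,0,0,1.22,1]'

```text
time: 1.82
position: [0.5492, -0.3615, 0.2287]
eef_rot: [-0.367, -3.117, -0.001]
contact_force: [-0.1, 0.1, 0.1]
gripper_width: 1.0
```

Run:
```python
from h import *
s,im=snap('wrist','w1.png'); print(s['joint_pos'],s['joint_vel'],s['position'])
x=Ro.from_rotvec(s['eef_rot']).as_matrix()[:,0]; print('yaw',np.arctan2(x[1],x[0]))
print(proj('wrist',[.545,-.366,.03],s))
```

```text
[-6.77965510e-01  5.62523687e-01  3.66587349e-01  1.37793334e+00
 -1.04896343e-03 -4.43379108e-01] [ 3.63714860e-04 -1.36525265e-03 -6.98777580e-04 -2.53189699e-03
 -4.41217280e-03 -1.25618825e+00] [ 0.54924188 -0.3614504   0.22873871]
yaw 2.9070084611615616
(np.float64(248.86407773459555), np.float64(167.79510183292481))
```

View pics/w1.png

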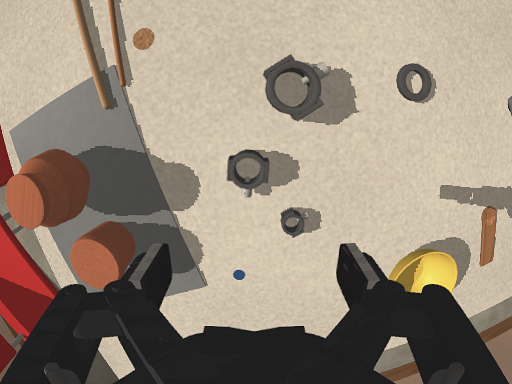

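The wrist view confirms the middle collar at (248,168), with its screw towards (249,192). I'll measure it up close later. Next I'll look at the spindle.

>>> apply_moves --increments '[3,40,10,0.03,1,6,80,20,0.06,1,9,120,30,0.09,1,12,160,30,0.12,1,15,200,30,0.15,1,18,240,30,0.18,1,21,280,30,0.21,1,24,320,30,0.23,1,27,360,30,0.23,1,30,400,30,0.23,1]'

```text
time: 2.7
position: [0.5788, 0.0405, 0.2586]
eef_rot: [-0.007, -3.138, -0.001]
contact_force: [1.2, 0.2, -0.7]
gripper_width: 1.0
```

>>> apply_moves --increments '[2,35,0,0,1,4,70,0,0,1,6,105,0,0,1,7,130,0,0,1,7,138,0,0,1,7,138,0,0,1]'

```text
time: 3.2
position: [0.5854, 0.1805, 0.2581]
eef_rot: [-0.004, -3.137, -0.001]
contact_force: [-0.3, -0.5, -0.0]
gripper_width: 0.997
```

Run:
```python
from h import *
s,im=snap('wrist','w2.png'); print(s['joint_pos'],np.abs(s['joint_vel']).max(),s['position'],s['eef_rot'])
x=Ro.from_rotvec(s['eef_rot']).as_matrix()[:,0]; print('yaw',np.arctan2(x[1],x[0]))
np.save('w2s.npy',s,allow_pickle=True)
u,v=map(int,proj('wrist',[.587,.178,.13],s)); print(u,v)
c=im[v-75:v+75,u-100:u+100,::-1]; cv2.imwrite('pics/w2c.png',cv2.resize(c,None,fx=4,fy=4,interpolation=2))
```

```text
[1.95000242e-01 4.59530085e-01 2.74660515e-01 1.39002827e+00
 1.14546985e-03 1.97512840e-01] 0.05309300717293564 [0.5854479  0.18051748 0.25812448] [-3.94512901e-03 -3.13734399e+00 -5.07762735e-04]
yaw 3.139078382536565
250 187
```

View pics/w2.png

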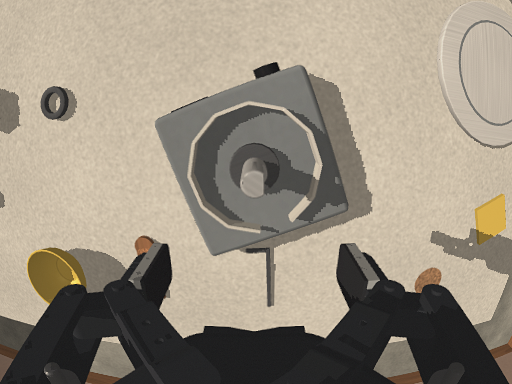

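View pics/w2c.png

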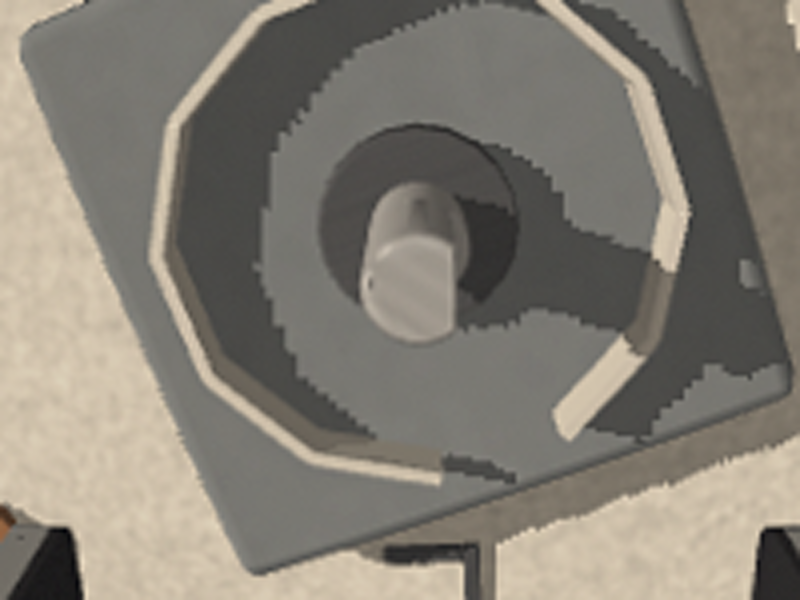

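```bash
cat > m.py <<'E'
from h import *
s=np.load('w2s.npy',allow_pickle=True).item()
u0,v0=150,112
W=lambda x,y,z: onz('wrist',150+(x-1.5)/4,112+(y-1.5)/4,z,s)
def circ(P):
    A=np.c_[2*P[:,:2],np.ones(len(P))]; r=np.linalg.lstsq(A,(P[:,:2]**2).sum(1),rcond=None)[0]; return r[:2],np.sqrt(r[2]+r[0]**2+r[1]**2)
P=np.array([W(*p,.128) for p in [(362,288),(378,326),(395,337),(416,342),(437,336)]]); print('spindle',circ(P))
a,b=W(457,322,.128),W(456,255,.128); d=b-a; print('flat edge',a,b,'flat yaw',np.arctan2(d[1],d[0])+np.pi*0, )
# housing z=.045
a,b,c=W(25,50,.045),W(253,572,.045),W(792,393,.045)
d=b-a; print('left edge yaw',np.arctan2(d[1],d[0])); d=c-b; print('front edge yaw-90',np.arctan2(d[1],d[0])-np.pi/2)
R=np.array([W(*p,.065) for p in [(150,258),(173,120),(255,15),(207,378),(312,462),(690,208),(641,78)]]); print('ring',circ(R))
c0=circ(R)[0]
for p in [(440,486),(442,474),(568,440),(553,415)]:
    q=W(*p,.065)[:2]-c0; print(np.hypot(*q),np.arctan2(q[1],q[0]))
E
python3 m.py
```

```text
spindle (array([0.58417688, 0.18048396]), np.float64(0.012581136165464744))
flat edge [0.59198998 0.19052476 0.128     ] [0.57551075 0.19018747 0.128     ] flat yaw -3.121127997061438
left edge yaw 0.3507782090767104
front edge yaw-90 0.3415388210949093
ring (array([0.58384302, 0.18174892]), np.float64(0.07878073906857984))
0.07959843446857576 0.07707459101871883
0.07560227978342916 0.08910538599584115
0.07865490544985933 0.6141272020746078
0.0690741184461435 0.6245193928648727
```

The spindle axis is at (0.584, 0.181). The flat's yaw is about 1.59 and the gap's about 0.348, so the joint is at about +1.24. I'll go down and pinch.

>>> apply_moves --increments '[-1.5,-2,-38,0.02,1,-1.5,-2,-76,0.02,1,-1.5,-2,-114,0.02,1,-1.5,-2,-150,0.02,1,-1.5,-2,-172,0.02,1,-1.5,-2,-172,0.02,1]' --squeeze 40

```text
time: 3.75
position: [0.5795, 0.1737, 0.0804]
eef_rot: [0.019, -3.127, 0.005]
contact_force: [-1.1, -0.6, -0.5]
gripper_width: 0.997
```

Run:
```python
from h import *
s,im=snap('wrist','w3.png'); print(s['position'],s['contact_force'])
x=Ro.from_rotvec(s['eef_rot']).as_matrix()[:,0]; print('yaw',np.arctan2(x[1],x[0]))
```

```text
[0.57950813 0.17369668 0.08043434] [-1.06822666 -0.61885285 -0.51338883]
yaw -3.129176114752085
```

View pics/w3.png

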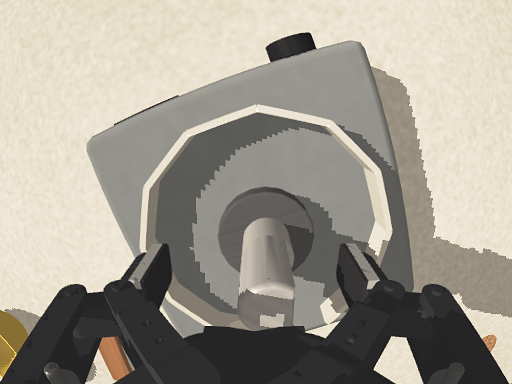

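>>> apply_moves --increments '[0,0,0,0,1,0,0,0,0,1]'

```text
time: 3.97
position: [0.5828, 0.1735, 0.0856]
eef_rot: [0.017, -3.133, 0.004]
contact_force: [0.3, -0.1, -0.3]
gripper_width: 1.001
```

>>> apply_moves --increments '[0,0,0,0,1,0,0,0,0,1,0,0,0,0,1]'

```text
time: 4.22
position: [0.5842, 0.1736, 0.0873]
eef_rot: [0.017, -3.137, 0.003]
contact_force: [0.1, 0.1, 0.5]
gripper_width: 0.998
```

Run:
```python
from h import *
for i in range(3):
    s,im=snap('wrist','w4.png'); print(s['position'],s['eef_rot'],s['joint_pos'])
```

```text
[0.58419448 0.17357827 0.08730988] [ 1.70706233e-02 -3.13655944e+00  2.70918107e-03] [ 1.85176486e-01  5.25635962e-01 -6.79574037e-02  9.82417055e-01
 -8.08361794e-04  1.74293766e-01]
[0.58380204 0.17359269 0.08686216] [ 1.72720519e-02 -3.13571005e+00  2.93137102e-03] [ 1.85312935e-01  5.26016887e-01 -6.85655058e-02  9.82287913e-01
 -7.96211416e-04  1.74299107e-01]
[0.58344688 0.1736243  0.08648493] [ 1.74870054e-02 -3.13495995e+00  3.12415658e-03] [ 1.85465644e-01  5.26333688e-01 -6.90861207e-02  9.82209281e-01
 -7.83189508e-04  1.74312308e-01]
```

View pics/w4.png

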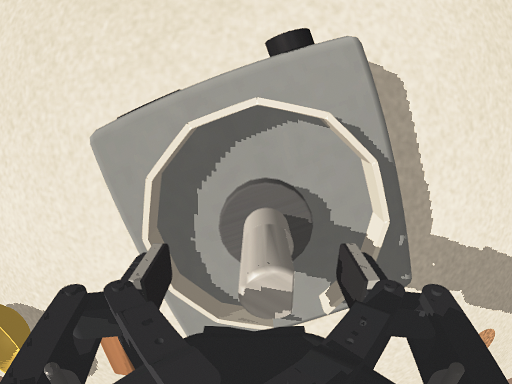

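>>> apply_moves --increments '[0.5,5,-1,0.01,1,0.5,5,-1,0.01,1,0.5,5,-1,0.01,0.6,0.5,5,-1,0.01,0.4,0.5,5,-1,0.01,0.3,0.5,5,-1,0.01,0.0,0.5,5,-1,0.01,0.0,0.5,5,-1,0.01,0.0]' --squeeze 40

```text
time: 5.03
position: [0.5836, 0.1786, 0.0852]
eef_rot: [0.033, -3.134, 0.003]
contact_force: [-0.6, 0.9, 1.3]
gripper_width: 0.253
```

>>> apply_moves --increments '[0,0,0,0,0,0,0,0,0,0,0,0,0,0,0]'

```text
time: 5.28
position: [0.5836, 0.1786, 0.0852]
eef_rot: [0.033, -3.134, 0.003]
contact_force: [-0.5, 0.6, 0.0]
gripper_width: 0.261
```

Run:
```python
from h import *
s,im=snap('wrist','w5.png'); print(s['position'],s['eef_rot'],s['contact_force'],s['gripper_width'])
x=Ro.from_rotvec(s['eef_rot']).as_matrix()[:,0]; print('yaw',np.arctan2(x[1],x[0]))
```

```text
[0.58363873 0.17861223 0.08523519] [ 0.03338951 -3.13420279  0.0031839 ] [-0.47572235  0.63625289  0.02666327] 0.26117384557523365
yaw -3.1202939836043853
```

View pics/w5.png

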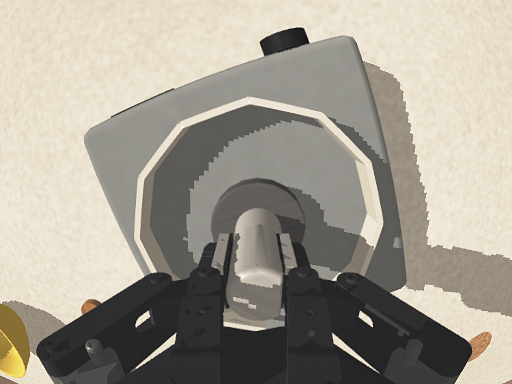

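Opening 0.26, about 22 mm, so the pads are on the flat; the round part would give 0.33. Now I'll turn by −1.245 rad.

>>> apply_moves --increments '[-0.3,0,0,-0.1,0,-0.6,0.1,0,-0.2,0,-0.8,0.2,0,-0.3,0,-1,0.3,0,-0.4,0,-1.2,0.3,0,-0.5,0,-1.4,0.4,0,-0.6,0,-1.6,0.6,0,-0.7,0,-1.8,0.8,0,-0.8,0,-2,1,0,-0.9,0,-2.1,1.2,0,-1.0,0]'

```text
time: 6.17
position: [0.5815, 0.1795, 0.0853]
eef_rot: [-1.48, -2.763, -0.002]
contact_force: [0.9, -0.7, 0.4]
gripper_width: 0.257
```

Run:
```python
from h import *
s=state(); print(s['position'],s['contact_force'],s['gripper_width'])
x=Ro.from_rotvec(s['eef_rot']).as_matrix()[:,0]; print('yaw',np.arctan2(x[1],x[0]), 'need',.348+np.pi/2)
```

```text
[0.58146754 0.1795017  0.08525429] [ 0.89126584 -0.69543251  0.40759941] 0.25717601218962594
yaw 2.157880644976261 need 1.9187963267948964
```

>>> apply_moves --increments '[-0.1,0.3,0,-0.1,0,-0.2,0.6,0,-0.2,0,-0.2,0.7,0,-0.239,0,-0.2,0.7,0,-0.239,0,-0.2,0.7,0,-0.239,0,-0.2,0.7,0,-0.239,0]'

```text
time: 6.67
position: [0.5812, 0.18, 0.0852]
eef_rot: [-1.798, -2.567, -0.002]
contact_force: [-0.5, -0.7, 1.0]
gripper_width: 0.261
```

Run:
```python
from h import *
s,im=snap('wrist','w6.png'); print(s['position'],s['contact_force'],s['gripper_width'],s['ft_torque'])
x=Ro.from_rotvec(s['eef_rot']).as_matrix()[:,0]; print('yaw',np.arctan2(x[1],x[0]), 'need',.348+np.pi/2)
snap('scene','s6.png')
```

```text
[0.5811621  0.17997475 0.08524184] [-0.4685033  -0.66698178  0.95632866] 0.2607051386300607 [-0.16470776  0.07152514 -0.00160846]
yaw 1.919575915889341 need 1.9187963267948964
```

View pics/w6.png

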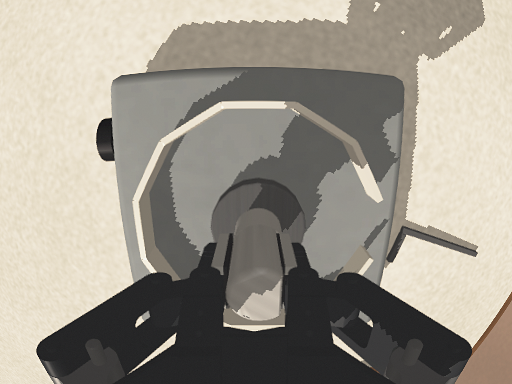

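The flat now faces the gap at the right of the image and the housing edges are square to the view. I'll release, rise and verify.

>>> apply_moves --increments '[0,0,0,0,0.5,0,0,0,0,1,0,0,0,0,1,0,0,0,0,1,0,0,30,0,1,0,0,70,0,1,0,0,110,0,1,0,0,150,0,1,0,0,175,0,1,0,0,175,0,1]'

```text
time: 7.6
position: [0.5843, 0.1807, 0.2676]
eef_rot: [1.801, 2.572, 0.016]
contact_force: [0.6, 1.6, 1.3]
gripper_width: 1.0
```

>>> apply_moves --increments '[0,0,0,0,1,0,0,0,0,1,0,0,0,0,1]'

```text
time: 7.85
position: [0.5839, 0.1807, 0.2665]
eef_rot: [1.802, 2.573, 0.015]
contact_force: [0.7, -0.6, -1.1]
gripper_width: 1.003
```

Run:
```python
from h import *
s,im=snap('wrist','w7.png'); print(s['position'])
x=Ro.from_rotvec(s['eef_rot']).as_matrix()[:,0]; print('yaw',np.arctan2(x[1],x[0]))
np.save('w7s.npy',s,allow_pickle=True)
u,v=map(int,proj('wrist',[.5836,.1811,.13],s)); print(u,v)
c=im[v-60:v+90,u-100:u+100,::-1]; cv2.imwrite('pics/w7c.png',cv2.resize(c,None,fx=4,fy=4,interpolation=2))
```

```text
[0.58391126 0.18068417 0.26650018]
yaw 1.9197238725804575
252 183
```

View pics/w7c.png

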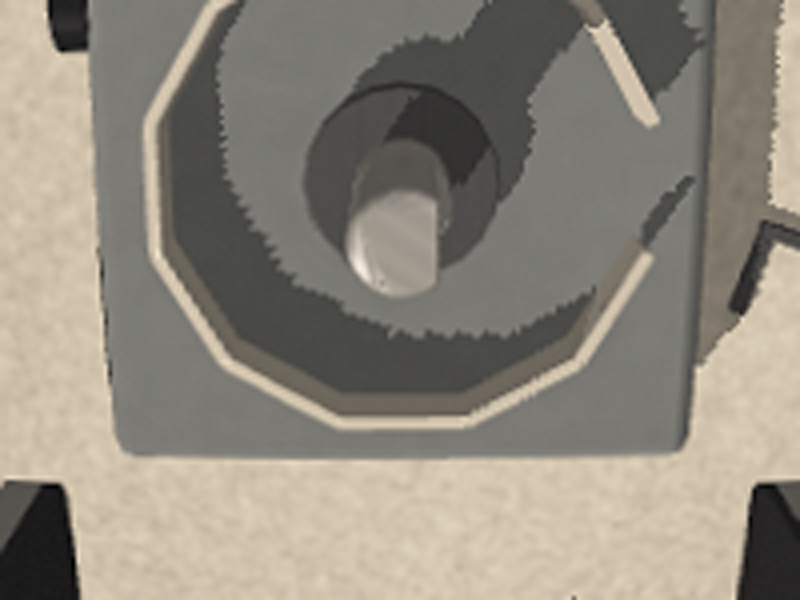

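Run:
```python
from h import *
s=np.load('w7s.npy',allow_pickle=True).item()
W=lambda x,y,z: onz('wrist',152+(x-1.5)/4,123+(y-1.5)/4,z,s)
def circ(P):
    A=np.c_[2*P[:,:2],np.ones(len(P))]; r=np.linalg.lstsq(A,(P[:,:2]**2).sum(1),rcond=None)[0]; return r[:2],np.sqrt(r[2]+r[0]**2+r[1]**2)
print('spindle',circ(np.array([W(*p,.128) for p in [(346,245),(352,270),(365,286),(382,295),(402,298),(420,294)]])))
a,b=W(439,283,.128),W(440,203,.128); d=b-a; print('flat yaw',np.arctan2(d[1],d[0])-np.pi/2)
a,b=W(100,250,.045),W(118,445,.045);c=W(688,450,.045)
d=b-a; print(np.arctan2(d[1],d[0])); d=c-b; print('front',np.arctan2(d[1],d[0]))
# gap ends
R=np.array([W(*p,.065) for p in [(145,125),(150,255),(228,360),(338,428),(470,428),(582,362),(218,2)]]); c0,r=circ(R); print(c0,r)
for p in [(653,253),(655,122)]:
    q=W(*p,.065)[:2]-c0; print(np.hypot(*q),np.arctan2(q[1],q[0]))
```

```text
spindle (array([0.58313457, 0.17974824]), np.float64(0.013116091382064654))
flat yaw 0.34328629448772485
-1.2137299383888354
front 0.33569335903610725
[0.58373902 0.18060972] 0.07833021089367892
0.07881618709740484 0.10386926599804189
0.0780767399443261 0.6244335273219788
```

Flat yaw is 0.343 against the gap's 0.34 to 0.36. Now for the collar.

>>> apply_moves --increments '[-3,-40,0,0.1,1,-6,-80,0,0.2,1,-9,-120,0,0.3,1,-12,-160,0,0.4,1,-15,-200,-10,0.5,1,-18,-240,-20,0.6,1,-21,-280,-30,0.7,1,-24,-320,-40,0.8,1,-27,-360,-50,0.9,1,-30,-400,-60,0.98,1]'

```text
time: 8.73
position: [0.5521, -0.2208, 0.2039]
eef_rot: [-0.371, -3.112, -0.013]
contact_force: [1.4, -0.2, -0.4]
gripper_width: 0.999
```

>>> apply_moves --increments '[-1,-40,-20,0,1,-2,-80,-40,0,1,-3,-110,-60,0,1,-4,-130,-60,0,1,-4,-140,-60,0,1,-4,-142,-60,0,1,-4,-142,-60,0,1,-4,-142,-60,0,1]'

```text
time: 9.4
position: [0.5486, -0.3614, 0.1445]
eef_rot: [-0.369, -3.113, -0.014]
contact_force: [-0.2, -1.0, 0.1]
gripper_width: 1.0
```

Run:
```python
from h import *
s,im=snap('wrist','w8.png'); print(s['position'],np.abs(s['joint_vel']).max())
x=Ro.from_rotvec(s['eef_rot']).as_matrix()[:,0]; print('yaw',np.arctan2(x[1],x[0]))
np.save('w8s.npy',s,allow_pickle=True)
u,v=map(int,proj('wrist',[.548,-.365,.03],s)); print(u,v)
c=im[v-60:v+60,u-80:u+80,::-1]; cv2.imwrite('pics/w8c.png',cv2.resize(c,None,fx=5,fy=5,interpolation=2))
```

```text
[ 0.54864063 -0.36140596  0.14453821] 0.011946673036644097
yaw 2.9057206086884704
248 190
```

View pics/w8.png

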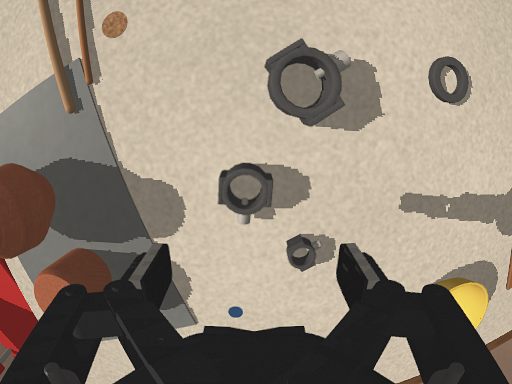

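View pics/w8c.png

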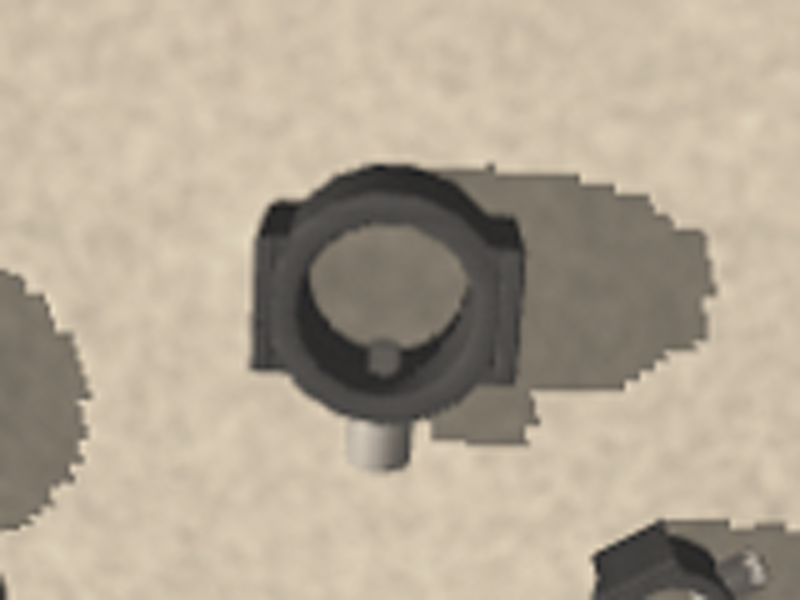

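Run:
```python
from h import *
s=np.load('w8s.npy',allow_pickle=True).item()
W=lambda x,y,z: onz('wrist',168+(x-2)/5,130+(y-2)/5,z,s)
def circ(P):
    A=np.c_[2*P[:,:2],np.ones(len(P))]; r=np.linalg.lstsq(A,(P[:,:2]**2).sum(1),rcond=None)[0]; return r[:2],np.sqrt(r[2]+r[0]**2+r[1]**2)
c1,r1=circ(np.array([W(*p,.03) for p in [(385,421),(330,405),(285,360),(450,400),(488,360)]]));print(c1,r1)
c2,r2=circ(np.array([W(*p,.03) for p in [(387,222),(335,240),(298,300),(322,370),(385,396),(445,370),(472,300),(440,245)]]));print(c2,r2)
for z in (.03,.015):
  L=[W(258,240,z),W(250,370,z)];Rr=[W(524,250,z),W(516,385,z)]
  for a,b in (L,Rr): d=b-a; print(z,'face yaw',np.arctan2(d[1],d[0]))
  m=(L[0]+L[1]+Rr[0]+Rr[1])/4; print('lug mid',m, 'w',np.linalg.norm(L[0]-Rr[0]))
h=W(379,446,.02); hd=W(379,468,.015)
for q in (h,hd): d=q[:2]-c2; print('screw',np.hypot(*d),np.arctan2(d[1],d[0]))
sp=W(383,358,.015); d=hd-sp; print('tip-head',np.arctan2(d[1],d[0]))
```

```text
[ 0.54862462 -0.36855443] 0.02052508469407499
[ 0.54810973 -0.36869578] 0.015992834800656292
0.03 face yaw -0.32869144148551666
0.03 face yaw -0.27638653233665406
lug mid [ 0.54842516 -0.36830437  0.03      ] w 0.04766501878519102
0.015 face yaw -0.3286914414855169
0.015 face yaw -0.27638653233665456
lug mid [ 0.55254337 -0.36965269  0.015     ] w 0.050433752700836554
screw 0.03007430614958163 -0.2873832551341495
screw 0.036699922654251385 -0.2837116835836162
tip-head -0.2812028458505563
```

The bore radius measures 16.0 mm, so it's the right collar, centred at (0.548, −0.3685) with screw yaw about −0.285. I'll descend in two stages.

>>> apply_moves --increments '[-0.6,-7,-10,-0.049,1,-0.6,-7,-40,-0.049,1,-0.6,-7,-70,-0.049,1,-0.6,-7,-95,-0.049,1,-0.6,-7,-114,-0.049,1,-0.6,-7,-114,-0.049,1,-0.6,-7,-114,-0.049,1,-0.6,-7,-114,-0.049,1]' --squeeze 60

```text
time: 10.12
position: [0.5494, -0.3681, 0.0327]
eef_rot: [-0.443, -3.106, -0.011]
contact_force: [0.4, -0.5, 0.3]
gripper_width: 0.994
```

Run:
```python
from h import *
s,im=snap('wrist','w9.png'); print(s['position'],s['eef_rot'],np.abs(s['joint_vel']).max())
R=Ro.from_rotvec(s['eef_rot']).as_matrix(); x=R[:,0]; print('yaw',np.arctan2(x[1],x[0]),'toolz',R[:,2])
```

```text
[ 0.54944252 -0.36807433  0.03274308] [-0.44275459 -3.10629563 -0.01149041] 0.023683157763192214
yaw 2.858447106196866 toolz [-0.00280837  0.00779831 -0.99996565]
```

View pics/w9.png

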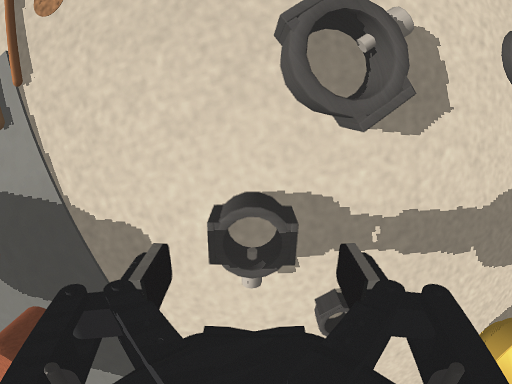

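>>> apply_moves --increments '[-1.4,-0.4,-12,0,1,-1.4,-0.4,-22,0,1,-1.4,-0.4,-29,0,1,-1.4,-0.4,-29,0,1,-1.4,-0.4,-29,0,1,-1.4,-0.4,-29,0,1]'

```text
time: 10.67
position: [0.5485, -0.3692, 0.0045]
eef_rot: [-0.444, -3.107, -0.01]
contact_force: [0.0, -0.8, 0.1]
gripper_width: 1.0
```

>>> apply_moves --increments '[-0.4,0.5,-1,0,0.8,-0.4,0.5,-1,0,0.6,-0.4,0.5,-1,0,0.4,-0.4,0.5,-1,0,0.4,-0.4,0.5,-1,0,0.3,-0.4,0.5,-1,0,0.3,-0.4,0.5,-1,0,0.3,-0.4,0.5,-1,0,0.3]' --squeeze 60

```text
time: 11.33
position: [0.5486, -0.369, 0.0041]
eef_rot: [-0.444, -3.109, -0.009]
contact_force: [-0.8, 1.3, 5.6]
gripper_width: 0.561
```

Run:
```python
from h import *
s,im=snap('wrist','w10.png'); print(s['position'],s['contact_force'],s['gripper_width'])
R=Ro.from_rotvec(s['eef_rot']).as_matrix(); x=R[:,0]; print('yaw',np.arctan2(x[1],x[0]),'toolz',R[:,2])
```

```text
[ 0.54858602 -0.36902472  0.0041469 ] [-0.8304558   1.34056416  5.61151367] 0.5606903245460996
yaw 2.8580932081477854 toolz [-6.57760786e-04  6.10393054e-03 -9.99981155e-01]
```

View pics/w10.png

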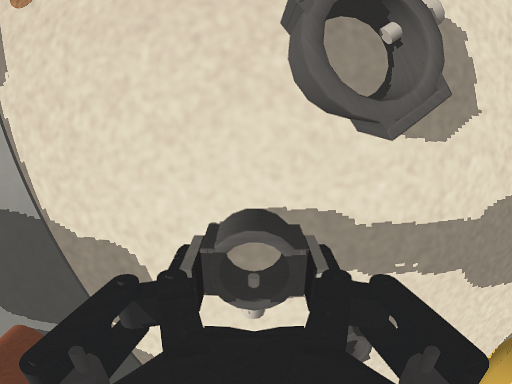

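Gripped at 0.561, about 48 mm. Now lift.

>>> apply_moves --increments '[0,0,15,0,0.3,0,0,45,0,0.3,0,0,80,0,0.3,0,0,120,0,0.3,0,0,160,0,0.3,0,0,190,0,0.3,0,0,200,0,0.3,0,0,200,0,0.3,0,0,200,0,0.3,0,0,200,0,0.3]'

```text
time: 12.22
position: [0.5473, -0.368, 0.2008]
eef_rot: [-0.443, -3.104, -0.014]
contact_force: [0.6, -0.8, -1.7]
gripper_width: 0.564
```

Run:
```python
from h import *
s,im=snap('wrist','w11.png'); print(s['position'],s['contact_force'],s['gripper_width'],np.abs(s['joint_vel']).max())
np.save('w11s.npy',s,allow_pickle=True)
R=Ro.from_rotvec(s['eef_rot']).as_matrix(); x=R[:,0]; print('yaw',np.arctan2(x[1],x[0]),'toolz',R[:,2])
cv2.imwrite('pics/w11c.png',cv2.resize(im[190:340,150:350,::-1],None,fx=4,fy=4,interpolation=2))
```

```text
[ 0.54730969 -0.36797499  0.20075406] [ 0.58524603 -0.7881575  -1.71598928] 0.5641019033294785 0.010921276576022255
yaw 2.858119229453404 toolz [-0.00489463  0.00954651 -0.99994245]
```

View pics/w11c.png

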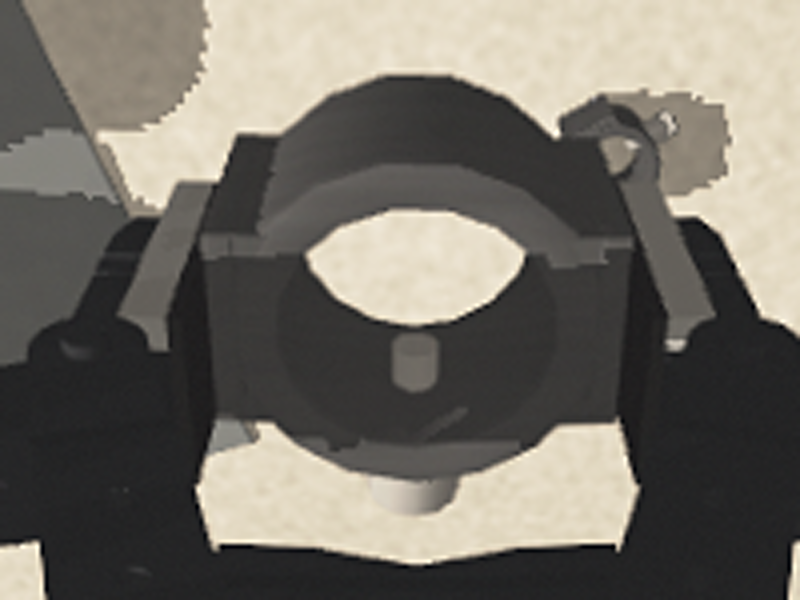

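Run:
```python
from h import *
s=np.load('w11s.npy',allow_pickle=True).item()
R=Ro.from_rotvec(s['eef_rot']).as_matrix(); p=np.array(s['position'])
def T(x,y,z):
    o,d=ray('wrist',150+(x-1.5)/4,190+(y-1.5)/4,s); o=R.T@(o-p); d=R.T@d; return o+d*(z-o[2])/d[2]
def circ(P):
    A=np.c_[2*P[:,:2],np.ones(len(P))]; r=np.linalg.lstsq(A,(P[:,:2]**2).sum(1),rcond=None)[0]; return r[:2],np.sqrt(r[2]+r[0]**2+r[1]**2)
for z in (-.020,-.023,-.026,-.029):
    print(z,circ(np.array([T(*q,z) for q in [(415,208),(350,218),(480,218),(415,441),(320,415),(515,415),(277,330),(557,330)]])), circ(np.array([T(*q,z) for q in [(415,165),(340,180),(490,180),(415,478),(340,462),(490,462)]])))
print(T(415,512,-.011),T(415,365,-.011),T(415,325,.004))
```

```text
-0.02 (array([-0.00310104,  0.00036581]), np.float64(0.017163008688830087)) (array([-0.00326155,  0.00011913]), np.float64(0.02237933222532084))
-0.023 (array([-0.00122163,  0.00036587]), np.float64(0.01674489283074628)) (array([-0.00137823,  0.00012519]), np.float64(0.02183413913788612))
-0.026 (array([0.00065779, 0.00036592]), np.float64(0.016326776972662493)) (array([0.00050509, 0.00013126]), np.float64(0.021288946050451382))
-0.029 (array([0.0025372 , 0.00036597]), np.float64(0.015908661114578698)) (array([0.00238842, 0.00013732]), np.float64(0.02074375296301666))
[-3.96282811e-02  7.95802970e-05 -1.10000000e-02] [-0.0138203   0.00010471 -0.011     ] [-1.68104913e-02  8.12535515e-05  4.00000000e-03]
```

>>> apply_moves --increments '[2,25,5,0.05,0.3,5,62,5,0.1,0.3,8,100,5,0.17,0.3,10,138,5,0.24,0.3,12,176,5,0.31,0.3,14,214,5,0.38,0.3,17,252,5,0.45,0.3,19,290,5,0.52,0.3,22,328,5,0.59,0.3,24,366,5,0.629,0.3]'

```text
time: 13.1
position: [0.5695, 0.0001, 0.2032]
eef_rot: [0.542, -3.081, -0.012]
contact_force: [0.7, 0.1, -1.6]
gripper_width: 0.561
```

```bash
cat > st.py <<'E'
from h import *
s=state(); p=s['position']; R=Ro.from_rotvec(s['eef_rot']).as_matrix(); x=R[:,0]; y=np.arctan2(x[1],x[0])%(2*np.pi)
print(s['time'],p,s['contact_force'],s['gripper_width'],'vmax',np.abs(s['joint_vel']).max()); print('to go mm',(np.array([.5838,.1809,.104])-p)*1000,'turn',.345+np.pi-y,'toolz',R[:,2])
E
python3 st.py
```

```text
13.1 [5.69540756e-01 1.42164549e-04 2.03161916e-01] [ 0.71220341  0.0585459  -1.59832324] 0.5612964082967594 vmax 0.7991874952413709
to go mm [ 14.25924437 180.75783545 -99.16191601] turn -0.0033529091285711132 toolz [-0.01433101  0.00535489 -0.99988297]
```

>>> apply_moves --increments '[3,35,0,0,0.3,6,70,0,0,0.3,9,105,0,0,0.3,12,140,0,0,0.3,14,165,-10,0,0.3,14.3,178,-20,0,0.3,14.3,181,-30,0,0.3,14.3,181,-40,0,0.3,14.3,181,-40,0,0.3,14.3,181,-40,0,0.3]'

```text
time: 13.93
position: [0.5827, 0.1792, 0.1616]
eef_rot: [0.538, -3.078, -0.011]
contact_force: [-0.6, -0.0, -1.5]
gripper_width: 0.564
```

>>> apply_moves --increments '[0,0,0,0,0.3,0,0,0,0,0.3]'

```text
time: 14.1
position: [0.583, 0.1778, 0.162]
eef_rot: [0.535, -3.079, -0.01]
contact_force: [0.4, -0.6, -1.9]
gripper_width: 0.558
```

```bash
python3 st.py
python3 - <<'E'
from h import *
s,im=snap('wrist','w12.png'); np.save('w12s.npy',s,allow_pickle=True)
cv2.imwrite('pics/w12c.png',cv2.resize(im[190:340,150:350,::-1],None,fx=4,fy=4,interpolation=2))
E
```

```text
14.1 [0.58304515 0.17775947 0.16203798] [ 0.43701395 -0.61724906 -1.93055216] 0.5575319442730852 vmax 0.008511858035416476
to go mm [  0.75484634   3.14052941 -58.03798234] turn 0.0007078812904923737 toolz [-0.01725621  0.0037348  -0.99984413]
```

View pics/w12c.png

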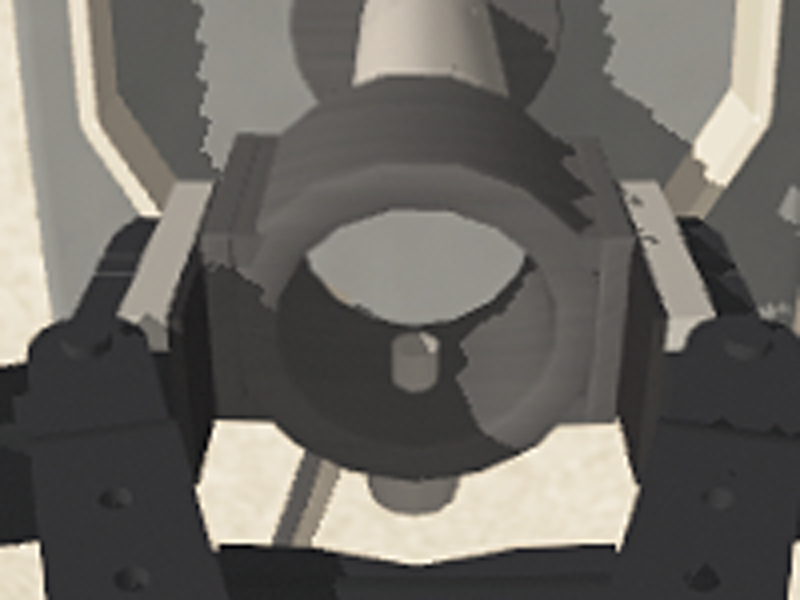

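>>> apply_moves --increments '[0.8,3.1,-6,0.001,0.3,0.8,3.1,-14,0.001,0.3,0.8,3.1,-20,0.001,0.3,0.8,3.1,-20,0.001,0.3,0.8,3.1,-20,0.001,0.3,0.8,3.1,-20,0.001,0.3]'

```text
time: 14.65
position: [0.5838, 0.1813, 0.1421]
eef_rot: [0.538, -3.079, -0.011]
contact_force: [0.2, -0.7, -2.4]
gripper_width: 0.565
```

```bash
python3 st.py
python3 - <<'E'
from h import *
s,im=snap('wrist','w13.png'); np.save('w13s.npy',s,allow_pickle=True)
cv2.imwrite('pics/w13c.png',cv2.resize(im[190:340,150:350,::-1],None,fx=4,fy=4,interpolation=2))
s,im=snap('scene','s13.png'); c=im[110:260,300:460,::-1]; cv2.imwrite('pics/s13c.png',cv2.resize(c,None,fx=4,fy=4,interpolation=2))
E
```

```text
14.65 [0.58382427 0.18125875 0.14205815] [ 0.16180503 -0.72141305 -2.40468694] 0.5645095005940165 vmax 0.010607566734192823
to go mm [-2.42684982e-02 -3.58745705e-01 -3.80581458e+01] turn -0.0007953229449455534 toolz [-0.0172155   0.00396121 -0.99984396]
```

View pics/w13c.png

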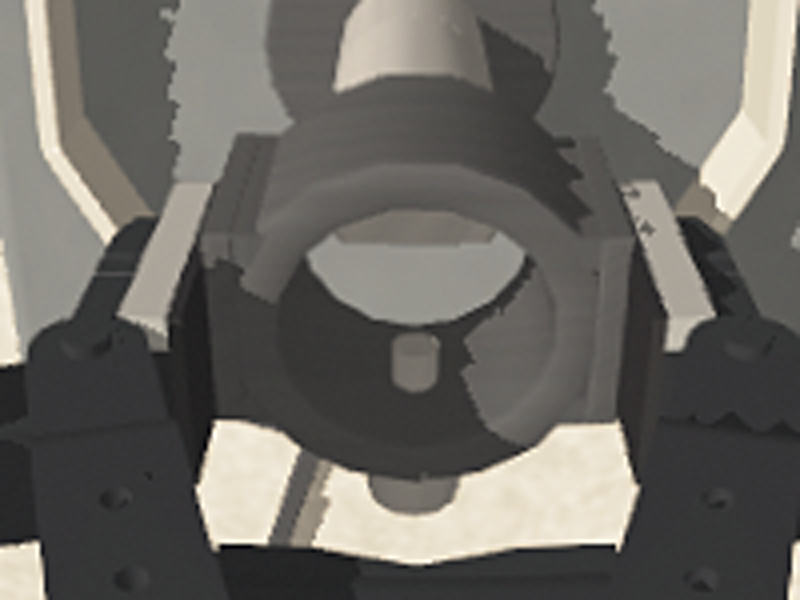

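View pics/s13c.png

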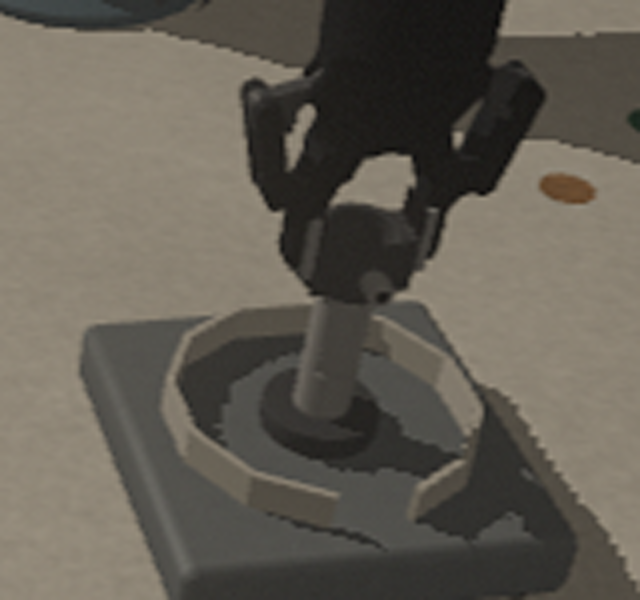

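Run:
```python
from h import *
s=np.load('w13s.npy',allow_pickle=True).item()
for q in [(340,238),(375,244),(418,245),(455,245),(495,236)]:
    w=onz('wrist',150+(q[0]-1.5)/4,190+(q[1]-1.5)/4,.128,s); d=w[:2]-np.array([.5835,.1808]); c,n=np.cos(.345),np.sin(.345); print(d@[c,n]*1e3,d@[-n,c]*1e3)
```

```text
8.192471048599849 -10.558644239315106
9.18103677690622 -5.381278425021968
9.360766565073074 0.9998740411943213
9.397733302616063 6.496160430178156
7.959257682098011 12.416299037420027
```

The flat's edge shows through the bore, squared with the screw point and within about 1 mm laterally. I'll go on down in small steps.

>>> apply_moves --increments '[0,0,-4,0,0.3,0,0,-8,0,0.3,0,0,-12,0,0.3,0,0,-14,0,0.3,0,0,-14,0,0.3]'

```text
time: 15.17
position: [0.5835, 0.1812, 0.1275]
eef_rot: [0.537, -3.078, -0.011]
contact_force: [-0.5, -0.2, -1.0]
gripper_width: 0.564
```

```bash
python3 st.py
```

```text
15.1667 [0.58354792 0.18119163 0.12752797] [-0.51937675 -0.21231543 -1.00268994] 0.5641323849082462 vmax 0.012752712471675804
to go mm [  0.25208358  -0.2916323  -23.52797433] turn -0.0007173108701388209 toolz [-0.01788124  0.00381672 -0.99983283]
```

>>> apply_moves --increments '[0.2,0,-5,0,0.3,0.2,0,-9,0,0.3,0.2,0,-13,0,0.3,0.2,0,-13,0,0.3]'

```text
time: 15.5
position: [0.583, 0.181, 0.1133]
eef_rot: [0.537, -3.076, -0.011]
contact_force: [-0.6, 0.5, -1.6]
gripper_width: 0.555
```

```bash
python3 st.py
```

```text
15.5 [0.58296778 0.18100173 0.11325691] [-0.59778311  0.48956195 -1.55299626] 0.55522743210701 vmax 0.01649193939737265
to go mm [ 0.83222041 -0.10172835 -9.25691461] turn -0.0007104356252165545 toolz [-0.01984006  0.00344848 -0.99979722]
```

No contact force so far. Final step down.

>>> apply_moves --increments '[0.6,0,-3,0,0.3,0.8,0,-6,0,0.3,0.8,0,-8.5,0,0.3,0.8,0,-8.5,0,0.3,0.8,0,-8.5,0,0.3,0.8,0,-8.5,0,0.3]'

```text
time: 16.0
position: [0.5839, 0.1811, 0.1049]
eef_rot: [0.537, -3.076, -0.011]
contact_force: [0.2, -0.1, -1.7]
gripper_width: 0.563
```

```bash
python3 st.py
python3 - <<'E'
from h import *
s,im=snap('wrist','w14.png'); np.save('w14s.npy',s,allow_pickle=True)
cv2.imwrite('pics/w14c.png',cv2.resize(im[190:340,150:350,::-1],None,fx=4,fy=4,interpolation=2))
s,im=snap('scene','s14.png'); c=im[110:260,300:460,::-1]; cv2.imwrite('pics/s14c.png',cv2.resize(c,None,fx=4,fy=4,interpolation=2))
E
```

```text
16.0 [0.58386533 0.18105056 0.10491564] [ 0.16864516 -0.08488307 -1.72459229] 0.5628709068074487 vmax 0.003926060525187769
to go mm [-0.06532529 -0.15056119 -0.91563731] turn -0.0007376891185182366 toolz [-0.0195741   0.00351616 -0.99980223]
```

View pics/w14c.png

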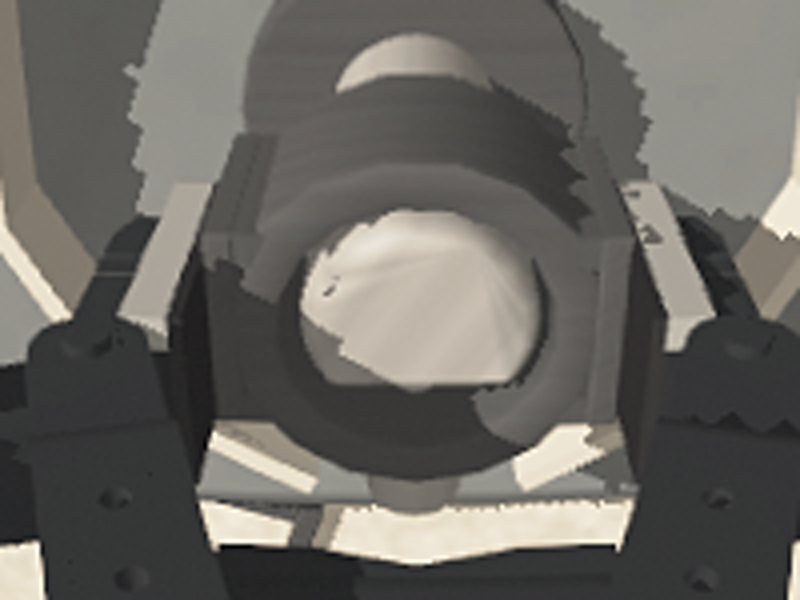

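View pics/s14c.png

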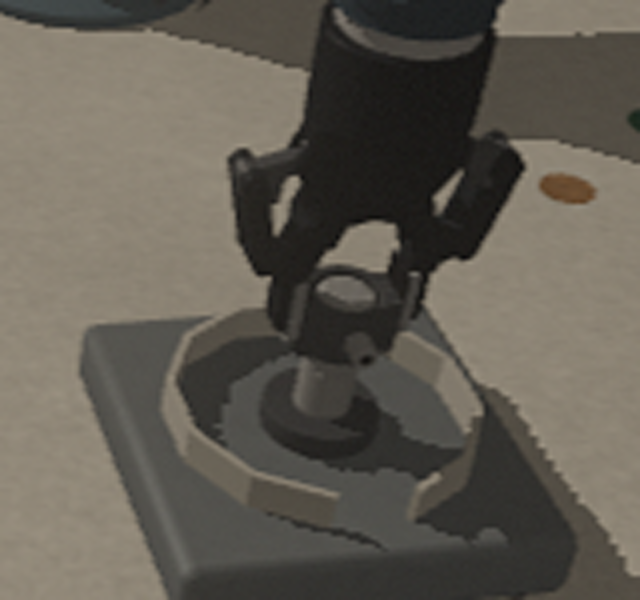

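Run:
```python
from h import *
s=np.load('w14s.npy',allow_pickle=True).item()
R=Ro.from_rotvec(s['eef_rot']).as_matrix(); p=np.array(s['position'])
for zw in (.13,.128,.126):
  for q in [(415,385),(330,383),(505,383),(300,310),(547,310),(423,208)]:
    w=onz('wrist',150+(q[0]-1.5)/4,190+(q[1]-1.5)/4,zw,s); d=w[:2]-p[:2]; c,n=np.cos(.345),np.sin(.345); print(zw,q,(d@[c,n]*1e3).round(1),(d@[-n,c]*1e3).round(1))
# predicted pixels in crop, of spindle top near edge
ax=np.array([.5835,.1808])
for r,z in ((12,.13),(14,.128)):
    w=np.r_[ax-r*np.array([np.cos(.345),np.sin(.345)]),z]; u,v=proj('wrist',w,s); print('near',r,(u-150)*4+1.5,(v-190)*4+1.5)
for r,z in ((7,.13),(9,.13),(9,.128)):
    w=np.r_[ax+r*np.array([np.cos(.345),np.sin(.345)]),z]; u,v=proj('wrist',w,s); print('flat',r,(u-150)*4+1.5,(v-190)*4+1.5)
print(camera_model('wrist')['cy'])
```

```text
0.13 (415, 385) 7.9 -0.1
0.13 (330, 383) 7.6 -10.2
0.13 (505, 383) 7.8 10.6
0.13 (300, 310) -2.5 -13.3
0.13 (547, 310) -2.3 15.1
0.13 (423, 208) -15.5 0.8
0.128 (415, 385) 9.2 -0.1
0.128 (330, 383) 9.0 -10.3
0.128 (505, 383) 9.1 10.8
0.128 (300, 310) -1.3 -13.5
0.128 (547, 310) -1.1 15.4
0.128 (423, 208) -14.6 0.8
0.126 (415, 385) 10.6 -0.1
0.126 (330, 383) 10.3 -10.5
0.126 (505, 383) 10.4 11.0
0.126 (300, 310) -0.2 -13.7
0.126 (547, 310) 0.0 15.7
0.126 (423, 208) -13.7 0.9
near 12 416.9381577931059 -2168.2822127091626
near 14 416.9405373570602 -2169.819246817869
flat 7 416.09948421397735 1535.9737020005914
flat 9 416.1078035416691 1540.3973133790255
flat 9 416.1045300518899 1540.1351528291311
193.94384763385656
```

Run:
```python
from h import *
s=np.load('w14s.npy',allow_pickle=True).item()
a=np.array([np.cos(.345),np.sin(.345)]);ax=np.array([.5838,.1811])
for nm,r,z in (('near',-12,.13),('near',-14,.128),('flat',7,.13),('flat',9,.128),('rim near',-16,.13),('rim far',16,.13),('rim near',-16,.133),('rim far',16,.133),('out near',-22.5,.13),('out near',-22.5,.133),('out far',22.5,.13)):
    u,v=proj('wrist',np.r_[ax+r*1e-3*a,z],s); print(nm,r,z,((u-150)*4+1.5).round(1),((v-190)*4+1.5).round(1))
# scene view pixels
m=[('spindle axis top',ax,.13)]
for z in (.126,.13,.134):
  u,v=proj('scene',np.r_[ax,z]); print(z,(u-300)*4+1.5,(v-110)*4+1.5)
for r in (-16,16,-22.5,22.5,35):
  u,v=proj('scene',np.r_[ax+r*1e-3*a,.13 if r!=35 else .115]); print(r,(u-300)*4+1.5,(v-110)*4+1.5)
```

```text
near -12 0.13 416.4 236.3
near -14 0.128 416.2 212.5
flat 7 0.13 416.3 378.4
flat 9 0.128 416.2 383.1
rim near -16 0.13 416.4 203.9
rim far 16 0.13 416.3 439.0
rim near -16 0.133 416.6 215.5
rim far 16 0.133 416.6 453.5
out near -22.5 0.13 416.4 149.5
out near -22.5 0.133 416.6 160.2
out far 22.5 0.13 416.3 480.1
0.126 344.94058478952 295.65626018698606
0.13 346.45456094490373 289.11966920650343
0.134 347.9766681226406 282.54797254275957
-16 334.9246677413953 270.0230121098525
16 358.30829361924975 308.75269305172617
-22.5 330.3301279080604 262.4131973296601
22.5 363.21951929818715 316.8870262202586
35 366.7437714277594 357.43346472686005
```

The screw is over the flat, the flat edge is parallel to the jaws' view, and the rim is at about 0.131 m against the 0.130 m spindle end. The arm is at rest and there is no contact load, so I'll hand in.

Run:
```python
from h import *
s=state(); print(s['time'],s['position'],s['gripper_width'],np.abs(s['joint_vel']).max(),s['contact_force'])
sign_off()
```

```text
16.1 [0.58398387 0.18106326 0.10504549] 0.5583116756930014 0.0015291798242480171 [-0.04128467 -0.57773517 -2.57450863]
the job is handed in; nothing more can be done
```

The job is handed in at 16.1 s of the 58 s allowed, with the collar on the spindle and still held upright in the gripper.

**Spindle:** I pinched it with one finger on the flat; the opening read about 22 mm, where the round part would give 28 mm. I turned it by about −1.24 rad. A wrist picture afterwards put the flat at yaw 0.343, against 0.34 to 0.36 for the gap.

**Collar:** I took the middle-sized one (bore radius measured 16.0 mm) by its two flat faces. I lowered it over the spindle with no sign of contact force.

**Last checks:**
- **Centring:** the spindle and collar axes agreed to within about 1 mm.
- **Screw:** it was over the flat, less than 1 mm off sideways.
- **Height:** the collar's top was at about 0.131 m, against 0.130 m for the spindle's end.
- **Tilt and rest:** the tilt was about 0.02 rad, the arm was at rest and the collar was held at a set grip of 60 N.

**What disagreed:** circle fits to the bore and to the outer ring put the collar's height in the grip a few mm apart. I used the grasp height from the table, and the final picture of the rim agreed with it to about 1 mm.

I did not measure the bystanders again. I saw no contact with them on the way.

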